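# Weigh the parts cases by tipping and sort them into their bays

## Task

The two closed parts cases on the bench are each either full (heavy) or empty (light). One case at a time: hook one end up a little by its ledge and hold it a moment to feel its weight, let it down, then slide it along the bench until it lies flat wholly inside its bay outline, orange for full, blue for empty; put the first case away before you test the other. Never tip a case far up or lift it clear of the bench, and leave the spray can, the vee block and the wrench where they are.

Things in the scene. Friction and masses are not known exactly. Their poses are not given: they have to be found in the camera images.
- case_yellow: closed yellow case with grey lid, loose; body 140 long (own x) x 100 wide x 66 mm tall, origin at the centre of its underside, weight central. Ledges as wide as the case jut 24 mm from both ends. Starts with its length along world y within 15 degrees, one case nearer the robot than the other. Full: 0.85 to 0.95 kg, empty: 0.25 kg; either may be either, both may be alike. Friction on the bench 0.5 to 0.7
- case_green: closed green case with grey lid, loose; body 140 long (own x) x 100 wide x 66 mm tall, origin at the centre of its underside, weight central. Ledges as wide as the case jut 24 mm from both ends. Starts with its length along world y within 15 degrees, one case nearer the robot than the other. Full: 0.85 to 0.95 kg, empty: 0.25 kg; either may be either, both may be alike. Friction on the bench 0.5 to 0.7
- case_yellow_end1 (a point): yellow case, own +x end: middle of the lower outer edge of the ledge, 94 mm from the case's centre. Ledge underside 52 mm, top 62 mm above the case's underside, 24 mm deep, 100 mm wide, open below. Raising an end here takes 3 to 4.5 N for a full case, about 1 N for an empty one; less upward force (2 N, 0.5 N) if the tips also press inward
- case_yellow_end2 (a point): yellow case, own -x end: middle of the lower outer edge of the ledge, 94 mm from the case's centre. Ledge underside 52 mm, top 62 mm above the case's underside, 24 mm deep, 100 mm wide, open below. Raising an end here takes 3 to 4.5 N for a full case, about 1 N for an empty one; less upward force (2 N, 0.5 N) if the tips also press inward
- case_green_end1 (a point): green case, own +x end: middle of the lower outer edge of the ledge, 94 mm from the case's centre. Ledge underside 52 mm, top 62 mm above the case's underside, 24 mm deep, 100 mm wide, open below. Raising an end here takes 3 to 4.5 N for a full case, about 1 N for an empty one; less upward force (2 N, 0.5 N) if the tips also press inward
- case_green_end2 (a point): green case, own -x end: middle of the lower outer edge of the ledge, 94 mm from the case's centre. Ledge underside 52 mm, top 62 mm above the case's underside, 24 mm deep, 100 mm wide, open below. Raising an end here takes 3 to 4.5 N for a full case, about 1 N for an empty one; less upward force (2 N, 0.5 N) if the tips also press inward
- bay_heavy: fixed orange outline painted flat on the bench, inside 330 (own x) x 270 mm (own y), lines 12 mm wide outside that; origin at its centre, own x away from the robot. On its far (+x) edge, 178 mm from the origin, a fence of the same colour, 40 mm high; else open and flat. For full (heavy) cases; to the robot's left or right. Holds both cases, one nearer the robot, one farther
- bay_light: fixed blue outline painted flat on the bench, inside 330 (own x) x 270 mm (own y), lines 12 mm wide outside that; origin at its centre, own x away from the robot. On its far (+x) edge, 178 mm from the origin, a fence of the same colour, 40 mm high; else open and flat. For empty (light) cases; to the robot's left or right. Holds both cases, one nearer the robot, one farther
- table: the workbench with a thin black ribbed rubber mat; its top, level everywhere, is at height 0. It does not move.
- spray_can: aluminium-coloured spray can without a label, standing upright, 62 mm diameter, 190 mm tall, origin at the centre of its underside; loose, beyond the cases; a bystander
- vee_block: steel vee block 100 x 60 x 50 mm (own x, y, z), origin at the centre of its underside; loose, beyond the cases; a bystander
- wrench: steel wrench 180 mm long lying flat along its own x, under 25 mm thick, origin at the middle of its underside; loose, beyond the cases; a bystander

How it is judged (in metres and radians):
On the way, in this order (a step that is already met when the one before it is completed fails the run):
1. one end of a case is tipped up a little (3 to 17 degrees) and held ((angle between case_yellow's own z axis and vertical between 0.05 and 0.3 rad or angle between case_green's own z axis and vertical between 0.05 and 0.3 rad)), for 0.3 s.
2. with the first case in a bay, one end of the other is tipped up a little (3 to 17 degrees) and held (((((x of case_yellow_end1 in the frame of bay_heavy between -0.135 and 0.135 m and y of case_yellow_end1 in the frame of bay_heavy between -0.142 and 0.142 m and x of case_yellow_end2 in the frame of bay_heavy between -0.135 and 0.135 m and y of case_yellow_end2 in the frame of bay_heavy between -0.142 and 0.142 m) or (x of case_yellow_end1 in the frame of bay_light between -0.135 and 0.135 m and y of case_yellow_end1 in the frame of bay_light between -0.142 and 0.142 m and x of case_yellow_end2 in the frame of bay_light between -0.135 and 0.135 m and y of case_yellow_end2 in the frame of bay_light between -0.142 and 0.142 m)) and angle between case_green's own z axis and vertical between 0.05 and 0.3 rad) or (((x of case_green_end1 in the frame of bay_heavy between -0.135 and 0.135 m and y of case_green_end1 in the frame of bay_heavy between -0.142 and 0.142 m and x of case_green_end2 in the frame of bay_heavy between -0.135 and 0.135 m and y of case_green_end2 in the frame of bay_heavy between -0.142 and 0.142 m) or (x of case_green_end1 in the frame of bay_light between -0.135 and 0.135 m and y of case_green_end1 in the frame of bay_light between -0.142 and 0.142 m and x of case_green_end2 in the frame of bay_light between -0.135 and 0.135 m and y of case_green_end2 in the frame of bay_light between -0.142 and 0.142 m)) and angle between case_yellow's own z axis and vertical between 0.05 and 0.3 rad))), for 0.3 s.
At the end, for the whole second after the job is handed in: Each case lies flat and at rest on the bench, full ones inside the orange outline, empty ones inside the blue one: the middle of each ledge edge is within 135 mm along the bay's own x and 142 mm along its own y of the bay's centre (angle between each of case_yellow, case_green's own z axis and vertical below 0.04 rad and linear speed of each of case_yellow, case_green below 0.01 m/s and ((x of case_yellow_end1 in the frame of bay_heavy between -0.135 and 0.135 m and y of case_yellow_end1 in the frame of bay_heavy between -0.142 and 0.142 m and x of case_yellow_end2 in the frame of bay_heavy between -0.135 and 0.135 m and y of case_yellow_end2 in the frame of bay_heavy between -0.142 and 0.142 m and contact force between case_yellow and table above 5 N) or (x of case_yellow_end1 in the frame of bay_light between -0.135 and 0.135 m and y of case_yellow_end1 in the frame of bay_light between -0.142 and 0.142 m and x of case_yellow_end2 in the frame of bay_light between -0.135 and 0.135 m and y of case_yellow_end2 in the frame of bay_light between -0.142 and 0.142 m and contact force between case_yellow and table below 5 N)) and ((x of case_green_end1 in the frame of bay_heavy between -0.135 and 0.135 m and y of case_green_end1 in the frame of bay_heavy between -0.142 and 0.142 m and x of case_green_end2 in the frame of bay_heavy between -0.135 and 0.135 m and y of case_green_end2 in the frame of bay_heavy between -0.142 and 0.142 m and contact force between case_green and table above 5 N) or (x of case_green_end1 in the frame of bay_light between -0.135 and 0.135 m and y of case_green_end1 in the frame of bay_light between -0.142 and 0.142 m and x of case_green_end2 in the frame of bay_light between -0.135 and 0.135 m and y of case_green_end2 in the frame of bay_light between -0.142 and 0.142 m and contact force between case_green and table below 5 N))); the robot touches nothing.
It fails at once if a case is tipped up by more than 23 degrees (angle between any of case_yellow, case_green's own z axis and vertical above 0.4 rad).
It fails at once if a case is lifted clear of the bench (its underside's centre more than 40 mm up) (height (world z) of any of case_yellow, case_green above 0.04 m).
It fails at once if the spray can, vee block or wrench is moved by more than 30 mm, or the can is knocked over (distance of any of spray_can, vee_block, wrench from where it was at the start of the episode above 0.03 m or angle between spray_can's own z axis and vertical above 0.3 rad).
It also fails if it takes over 72 s, if anything falls off the work surface, if the arm or the gripper's body presses on something with over 40 N, if the wrist force passes 120 N, or if a joint passes its speed limit or range.

## Robot

A 7-joint arm with a two-finger parallel gripper is mounted at the origin on the work surface. World frame = base frame: x ahead of the robot, y to its left, z up, the work surface at z = 0. Lengths are in mm, angles in rad, forces in N, time in s.
With the tool pointing down it reaches from about 400 to 900 mm from the base axis. Payload 5.6 kg.
Tool frame: the origin (TCP) lies midway between the tips of the shut fingers; the grasp point (between the pads) lies 19 mm behind it; x points along the fingers, y is the direction in which the jaws open and shut, and the axes are right-handed (so a half turn about x gives the same grasp; the last joint's range is limited). The gripper opens to 92 mm and grips with 3 to 60 N. Pads are 20 mm wide; open, the fingers measure 128 mm over their backs; the gripper's body (75 mm by 189 mm) begins 69 mm behind the grasp point.
Start: joints at [-1.266, 0.468, -0.012, 1.603, 0.006, 1.071, -0.056], TCP at [221.582, 611.074, 183.192] pointing down, gripper open.
Joint ranges: [-2.53, 2.53], [-0.31, 2.02], [-1.57, 1.55], [0.28, 2.44], [-1.29, 4.43], [0.15, 1.84], [-2.92, 2.92]. Speed limits (rad/s): [2.57, 2.57, 3.14, 3.14, 3.14, 3.14, 3.14].

## Interface

Orientations are given as a rotation vector (axis times angle).
In Python, from cell import robot, grip, kin, viewer gives the robot as it stands. Calls block until the motion is done:
- robot.movep(position, orientation): joint-space move of the TCP to a pose.
- robot.servo_line(position, feed=150, rotation=None): straight line of the TCP; rotation=None keeps the orientation; feed is the mean speed in mm/s.
- robot.goto_joints(angles): joint-space move.
- grip(opening, newtons=None): opening from 0.0 (shut) to 1.0 (fully open); newtons is the grip in N (None keeps the last); returns when the fingers have stopped.
- robot.hold(seconds).
- kin.ik(position, orientation): joint angles nearest the present ones, or None.
- robot.observe(): the state.
- viewer.read_camera(name): name is "scene" or "side" or "wrist"; returns the picture (420x560x3 uint8, red, green, blue); there is no depth.
- viewer.camera_info(name): a dict with "camera_matrix" (3x3 intrinsics, pixels), "k1" (the pictures are not rectified: a ray, as slopes to the right and down, at radius r is drawn at 1 + k1 r^2 times it, then the intrinsics apply), "R" (3x3) and "t" (3): a world point X has camera coordinates R X + t. Camera axes: x right, y down, z forward; pixel columns grow to the right and rows downward; lengths in mm; the calibration is good to about 2 mm. A picture is of the moment at which its call begins: read the wrist's pose just before it. camera_info takes no time and is no camera call; for the wrist camera it gives the pose at the moment of the call.
A pose or a line that the arm cannot do raises robot.IKError and nothing moves.
- robot.job_done(): hands the job in, once; it reports no verdict.
Trained networks look in the newest picture that a camera, given by its name, has taken for a name from the list of things; names that differ only in an ending like _2 or _b are one class to them, and where a whole thing is asked for, a point or a joint stands for the part that bears it (a point fixed in the world has none). Each returns a list of dicts, best first, with "confidence" (0 to 1); they miss things now and then, are a little off and sometimes report something else, mostly with a low value. They report only what shows in the picture. A call takes as long as a camera call.
- viewer.silhouettes(name, camera): "mask" (420x560 bool, what is visible of it).
- viewer.pinpoint(name, camera): "at" ([x, y, z] in mm, in the coordinates of the camera as it stood for that picture, good to about 4 mm: a listed point, or the origin of a listed thing).
The state is a dict: "t": time; "joints": joint angles; "joint_velocities": joint speeds; "joint_torque": joint torques, N m; "tcp_pos": TCP position; "tcp_rot": TCP orientation; "contact_force": force on the tool from outside, world axes, zero at the start; "wrist_torque": the same for the moment, N m; "grip_width": opening from 0.0 (shut) to 1.0 (fully open).
Only numpy, scipy, OpenCV 4.12 (cv2) and the standard library are available. Lean on these libraries where they do the work, as an engineer would, in place of code of your own. Each camera call takes 0.05 s, during which the arm holds its last target.

## Working session

There is one attempt and no reset: what is moved stays moved. The work goes in short steps, each a Python script; the robot and the scene stay as the last script left them, time stands still between calls to the robot, and variables do not carry over. Pictures are saved under pics/ and viewed, and the job is handed in when it is done.

```bash
ls -la; mkdir -p pics; cat > h.py <<'E'
import numpy as np, cv2
from cell import robot, grip, kin, viewer
from scipy.spatial.transform import Rotation as Rn
def save(cam,fn):
    im=viewer.read_camera(cam); cv2.imwrite('pics/'+fn,im[:,:,::-1]); return im
def c2w(p,ci):
    return np.array(ci['R']).T@(np.array(p)-np.array(ci['t']))
def pp(name,cam):
    ci=viewer.camera_info(cam)
    return [(round(d['confidence'],2),np.round(c2w(d['at'],ci),1)) for d in viewer.pinpoint(name,cam)]
E
python3 - <<'E'
from h import *
o=robot.observe(); print({k:np.round(v,3) for k,v in o.items()})
for c in ['scene','side','wrist']:
    save(c,f'a_{c}.png')
    ci=viewer.camera_info(c); print(c,np.round(ci['camera_matrix'],1).tolist(),ci['k1'],np.round(-np.array(ci['R']).T@ci['t']),np.round(ci['R'],2).tolist())
for c in ['scene','side']:
    viewer.read_camera(c)
    for n in ['case_yellow','case_green','case_yellow_end1','case_yellow_end2','case_green_end1','case_green_end2','bay_heavy','bay_light','spray_can','vee_block','wrench']:
        print(c,n,pp(n,c)[:3])
print(robot.observe()['t'])
E
```

```text
total 12
drwxr-xr-x  3 agent agent 4096 Dec  6 21:29 .
drwxr-xr-x 23 root  root  4096 Dec  6 21:29 ..
drwxr-xr-x  2 agent agent 4096 Dec  6 21:29 pics
{'t': np.float64(0.0), 'joints': array([-1.266,  0.468, -0.012,  1.604,  0.006,  1.071, -0.056]), 'joint_velocities': array([ 0.001, -0.   , -0.   ,  0.001, -0.003, -0.   ,  0.001]), 'joint_torque': array([-0.0000e+00, -5.2058e+01, -1.2000e-02, -2.4375e+01, -5.7000e-02,
        1.7000e-02,  0.0000e+00]), 'tcp_pos': array([221.383, 610.471, 182.252]), 'tcp_rot': array([ 0.272,  1.554, -0.274]), 'contact_force': array([-0.071,  0.248, -0.007]), 'wrist_torque': array([ 0.005, -0.004,  0.019]), 'grip_width': np.float64(1.001)}
scene [[492.7, 0.0, 276.4], [0.0, 492.7, 201.8], [0.0, 0.0, 1.0]] -0.09710286699779601 [1072.  571.  978.] [[-0.76, 0.65, -0.0], [0.51, 0.59, -0.63], [-0.41, -0.48, -0.78]]
side [[411.6, 0.0, 278.4], [0.0, 411.6, 211.0], [0.0, 0.0, 1.0]] -0.12207196951311353 [479. 748. 565.] [[-0.99, -0.15, -0.01], [-0.07, 0.54, -0.84], [0.13, -0.83, -0.54]]
wrist [[331.0, 0.0, 278.2], [0.0, 331.0, 217.4], [0.0, 0.0, 1.0]] -0.0809120
[... 1011 characters left out ...]
]))]
side case_green [(0.67, array([600.8,   6.7,  -6.4]))]
side case_yellow_end1 [(0.95, array([439.2,  17.5,  49.5])), (0.77, array([ 444.8, -171.2,   53.4]))]
side case_yellow_end2 [(0.95, array([439.2,  17.5,  49.5])), (0.77, array([ 444.8, -171.2,   53.4]))]
side case_green_end1 [(0.83, array([606.1, 101.8,  54.9])), (0.73, array([595.9, -80.4,  50.4]))]
side case_green_end2 [(0.83, array([606.1, 101.8,  54.9])), (0.73, array([595.9, -80.4,  50.4]))]
side bay_heavy []
side bay_light []
side spray_can [(0.63, array([772. , 205.9,   0.9]))]
side vee_block [(0.81, array([ 788. , -209.5,   -1.3])), (0.61, array([760.1, -26.5,   2.5]))]
side wrench [(0.93, array([762.8, -26.9,   2.1]))]
1.35
```

View pics/a_scene.png

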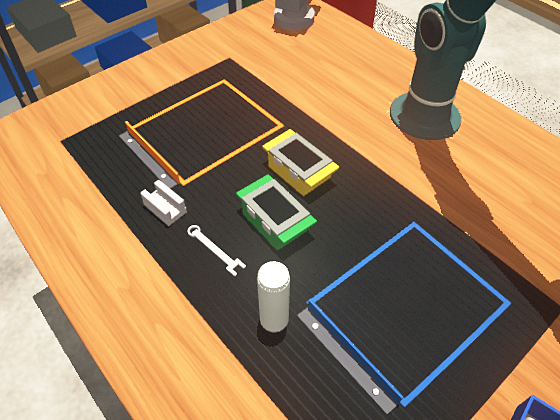

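View pics/a_side.png

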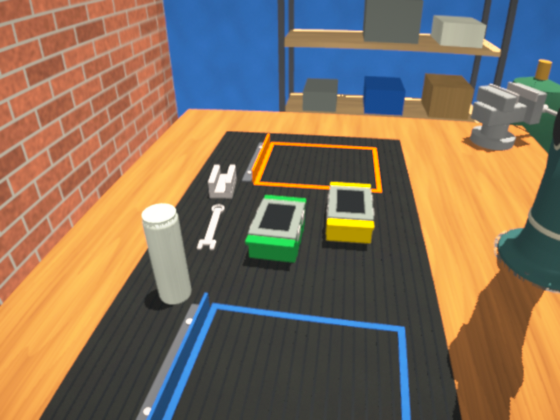

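View pics/a_wrist.png

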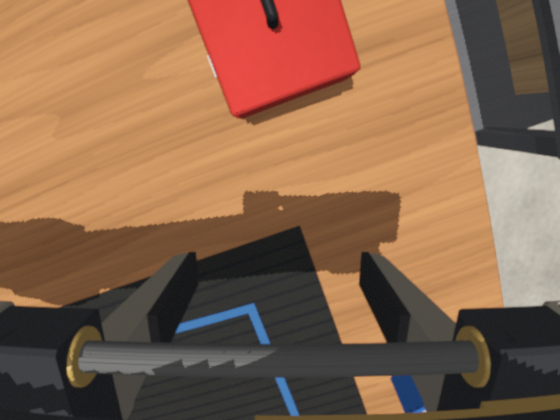

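The orange bay is to the robot's right (image corners about (225,82), (283,125), (183,182), (130,125)). The blue bay is to its left ((415,225), (508,302), (403,402), (312,303)). Yellow is the nearer case and green the farther. The vee block, wrench and can stand beyond them. Next I'll measure the bays and check IK.

```bash
cat >> h.py <<'E'
def px2w(uv,ci,z=0.):
    K=np.array(ci['camera_matrix']);k=ci['k1']
    uv=np.asarray(uv,float).reshape(-1,1,2)
    n=cv2.undistortPoints(uv,K,np.array([k,0,0,0,0.]))[:,0]
    R=np.array(ci['R']);t=np.array(ci['t']);C=-R.T@t
    d=np.c_[n,np.ones(len(n))]@R
    s=(z-C[2])/d[:,2]
    return C+d*s[:,None]
def toolrot(x,y):
    x=np.array(x,float);x/=np.linalg.norm(x);y=np.array(y,float);y-=x*(x@y);y/=np.linalg.norm(y)
    return Rn.from_matrix(np.c_[x,y,np.cross(x,y)]).as_rotvec()
E
python3 - <<'E'
from h import *
for cam in ['scene','side']:
    im=cv2.imread(f'pics/a_{cam}.png'); hsv=cv2.cvtColor(im,cv2.COLOR_BGR2HSV); ci=viewer.camera_info(cam)
    # mat-mask: orange vivid
    for nm,lo,hi in [('or',(10,220,150),(22,255,255)),('bl',(100,170,100),(118,255,255))]:
        m=cv2.inRange(hsv,lo,hi)
        v,u=np.nonzero(m); w=px2w(np.c_[u,v],ci)
        sel=(w[:,0]>250)&(w[:,0]<760)&(abs(w[:,1])<560)&((w[:,1]<-165) if nm=='or' else (w[:,1]>150))
        q=w[sel][:,:2]
        print(cam,nm,len(q),np.percentile(q,[0.5,5,50,95,99.5],axis=0).round().tolist(), cv2.minAreaRect(q.astype(np.float32)))
ci=viewer.camera_info('scene')
print(px2w([(225,82),(283,125),(183,182),(415,225),(508,302),(403,402)],ci).round())
for c in ['scene','side']:
    ci=viewer.camera_info(c); viewer.read_camera(c)
    for n in ['bay_heavy','bay_light']:
        s=viewer.silhouettes(n,c)
        print(c,n,[(round(d['confidence'],2),d['mask'].sum()) for d in s], pp(n,c))
        if s:
            v,u=np.nonzero(s[0]['mask']); w=px2w(np.c_[u,v],ci)[:,:2]; print(w.min(0),w.max(0),cv2.minAreaRect(w.astype(np.float32)))
E
```

```text
scene or 2 [[707.0, -546.0], [707.0, -544.0], [711.0, -524.0], [714.0, -504.0], [715.0, -502.0]] ((710.5833740234375, -524.208251953125), (45.244606018066406, 0.0), -100.37315368652344)
scene bl 853 [[346.0, 228.0], [354.0, 233.0], [570.0, 508.0], [694.0, 523.0], [702.0, 526.0]] ((522.13037109375, 376.24249267578125), (294.3312072753906, 352.75018310546875), 88.13204193115234)
side or 989 [[354.0, -546.0], [357.0, -539.0], [632.0, -386.0], [726.0, -244.0], [731.0, -241.0]] ((543.8031616210938, -397.61322021484375), (379.90277099609375, 314.107177734375), 0.08690205961465836)
side bl 4017 [[342.0, 212.0], [346.0, 227.0], [693.0, 323.0], [718.0, 449.0], [723.0, 463.0]] ((531.7430419921875, 336.51495361328125), (269.5168151855469, 378.2611389160156), 88.37757110595703)
[[ 364. -519.    0.]
 [ 357. -243.    0.]
 [ 704. -247.    0.]
 [ 347.  245.    0.]
 [ 353.  523.    0.]
 [ 699.  510.    0.]]
scene bay_heavy [(0.96, np.int64(1917)), (0.48, np.int64(3321))] []
[ 355.7584277  -552.32182172] [ 751.42648253 -238.96867734] ((553.6981201171875, -396.197998046875), (395.1949768066406, 313.51593017578125), 0.2491879165172577)
scene bay_light [(0.64, np.int64(4522))] [(0.64, array([ 793.8, -202.1,    1.6]))]
[340.68513785 224.03211805] [741.0405293  525.59214698] ((540.5614013671875, 374.65185546875), (296.19305419921875, 394.40081787109375), 88.25349426269531)
side bay_heavy [(0.85, np.int64(1248)), (0.71, np.int64(3347))] [(0.6, array([ 7.63e+02, -2.30e+01, -6.00e-01]))]
[ 351.92917928 -608.25853008] [ 749.91076188 -240.02579802] ((551.3697509765625, -423.2788391113281), (367.9271545410156, 397.7685241699219), 89.6705322265625)
side bay_light [(0.59, np.int64(5389))] [(0.55, array([599. , -80.2,  51.3]))]
[339.46016935 199.21645175] [740.80385958 469.12234952] ((540.9683837890625, 341.26751708984375), (270.7149353027344, 396.1385498046875), 87.80534362792969)
```

```bash
python3 - <<'E'
from h import *
ends={'yP':((441,18),+1),'yM':((447,-172),-1),'gP':((605,103),1),'gM':((595,-81),-1)}
for k,((x,y),s) in ends.items():
  for th in (45,55,60,65):
    t=np.radians(th)
    for jy in (1,-1):
      r=toolrot([0,-s*np.sin(t),-np.cos(t)],[jy,0,0])
      res=[]
      for off,z in ((40,30),(0,35),(-8,56)):
        q=kin.ik([x,y+s*off,z],r); res.append(None if q is None else np.round(q,2).tolist())
      print(k,th,jy,res[0],res[1] is not None,res[2] is not None)
E
```

```text
yP 45 1 [-1.1, 0.76, 0.54, 2.02, 0.33, 0.95, -0.86] True True
yP 45 -1 [-0.59, 0.69, -0.12, 1.99, 0.72, 1.17, 1.91] True True
yP 55 1 [-1.14, 0.88, 0.53, 1.95, 0.36, 1.07, -0.94] True True
yP 55 -1 [-0.63, 0.81, -0.13, 1.92, 0.76, 1.32, 1.83] True True
yP 60 1 [-1.16, 0.94, 0.52, 1.92, 0.38, 1.13, -0.97] True True
yP 60 -1 [-0.65, 0.86, -0.14, 1.88, 0.78, 1.4, 1.8] True True
yP 65 1 [-1.17, 1.0, 0.52, 1.88, 0.39, 1.19, -0.99] True True
yP 65 -1 [-0.66, 0.93, -0.15, 1.85, 0.79, 1.48, 1.77] True True
yM 45 1 [0.17, 1.0, 0.87, 1.77, -1.04, 1.66, 1.52] True True
yM 45 -1 [0.16, 1.01, 0.88, 1.77, -1.04, 1.67, -1.61] True True
yM 55 1 [0.41, 0.99, 0.58, 1.67, -0.93, 1.67, 1.44] True True
yM 55 -1 [0.36, 1.02, 0.66, 1.67, -0.97, 1.72, -1.66] True True
yM 60 1 [0.52, 1.01, 0.44, 1.62, -0.88, 1.68, 1.4] True True
yM 60 -1 [0.38, 1.08, 0.66, 1.63, -0.99, 1.81, -1.64] True True
yM 65 1 [0.62, 1.04, 0.32, 1.57, -0.83, 1.71, 1.36] True True
yM 65 -1 [0.54, 1.07, 0.43, 1.57, -0.89, 1.77, -1.73] True True
gP 45 1 [-0.98, 0.96, 0.56, 1.54, 0.22, 1.17, -0.67] True True
gP 45 -1 [-0.54, 0.9, -0.13, 1.
[... 210 characters left out ...]
rue True
gP 60 -1 [-0.61, 1.05, -0.13, 1.39, 0.82, 1.61, 2.05] True True
gP 65 1 [-1.04, 1.17, 0.57, 1.38, 0.35, 1.42, -0.78] True True
gP 65 -1 [-1.06, 1.19, 0.61, 1.38, 0.32, 1.41, 2.39] True True
gM 45 1 [0.21, 0.91, 0.46, 1.59, -0.98, 1.45, 1.13] True True
gM 45 -1 [-0.03, 1.07, 0.88, 1.61, -1.24, 1.7, -1.87] True True
gM 55 1 [0.28, 1.01, 0.45, 1.52, -1.06, 1.61, 1.18] True True
gM 55 -1 [0.15, 1.07, 0.66, 1.53, -1.18, 1.73, -1.9] True True
gM 60 1 [0.31, 1.06, 0.44, 1.48, -1.08, 1.68, 1.19] True True
gM 60 -1 [0.18, 1.13, 0.66, 1.49, -1.22, 1.82, -1.88] True True
gM 65 1 [0.34, 1.11, 0.42, 1.44, -1.11, 1.75, 1.2] True True
gM 65 -1 [0.33, 1.11, 0.43, 1.44, -1.12, 1.76, -1.93] True True
```

Bay centres are about (532,-383) for orange and (523,377) for blue. The blue bay is turned about 2°. Green's centre is about (600,11) and yellow's about (444,-76). Both already sit on useful x lines (far and near slot), so sliding along y is enough. I'll test green first, at its +y end.

```bash
cat >> h.py <<'E'
TH=np.radians(60)
def hookrot(d,jy=1):
    d=np.r_[d,0]; a=np.array([-d[1],d[0],0])*1.0
    if a[0]*jy<0: a=-a
    return toolrot(-np.sin(TH)*d-np.array([0,0,np.cos(TH)]),a)
def F(): 
    return np.round(robot.observe()['contact_force'],2)
def Favg(n=5):
    f=[]
    for _ in range(n):
        robot.hold(0.04); f.append(robot.observe()['contact_force'])
    return np.mean(f,0)
E
python3 - <<'E'
from h import *
e=np.array([605.5,103.]);d=e-np.array([595.,-81.]);d/=np.linalg.norm(d)
r=hookrot(d)
P=lambda out,z: [*(e+d*out),z]
grip(0.5)
robot.movep(P(70,70),r); 
robot.servo_line(P(45,24),feed=120)
print(robot.observe()['tcp_pos'].round(1),robot.observe()['t'])
save('side','b_side.png');save('scene','b_scene.png')
robot.servo_line(P(-6,24),feed=100)
print(robot.observe()['tcp_pos'].round(1),'base',Favg().round(2),robot.observe()['t'])
save('side','b2_side.png')
E
```

```text
[608.2 148.   24.1] 5.3
[605.3  97.8  23.9] base [-0.77 -0.03 -0.27] 6.2667
```

View pics/b2_side.png

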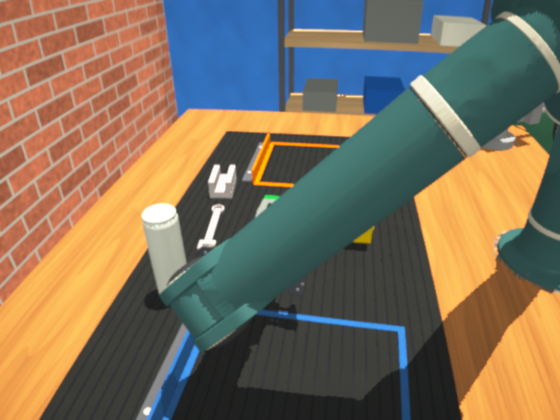

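The arm hides the case in the side view, so I'll check the scene view for clearance to the can.

```bash
python3 - <<'E'
from h import *
save('scene','b3_scene.png'); print(pp('spray_can','scene')[:1])
E
```

```text
[(0.93, array([769.4, 213.5,  -3.6]))]
```

View pics/b3_scene.png

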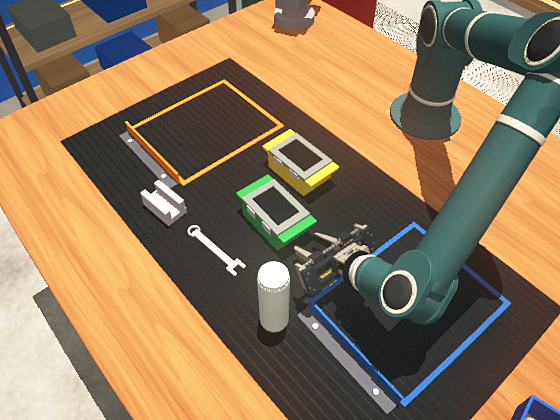

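The gripper is tilted with its tips under green's +y ledge (near (295,238)), and the can is clear. Now the lift, with force readings.

```bash
cat >> h.py <<'E'
def lift(e,d,ztarget_rise=22,z0=24,out0=-6,thr=0.4,fz0=-0.0,f0=None,zmax=48):
    """raise in 3 mm steps until contact, then follow the arc"""
    P=lambda out,z: [*(np.asarray(e)+np.asarray(d)*out),z]
    z=z0; zc=None
    while z<zmax:
        z+=2; robot.servo_line(P(out0,z),feed=60); f=robot.observe()['contact_force']-f0
        if f[2]<-thr: zc=z; break
    print('contact z',zc,f.round(2))
    if zc is None: return None
    for k in range(4):
        h=ztarget_rise*(k+1)/4
        robot.servo_line(P(out0-0.38*h,zc+h),feed=50)
        print('rise',h,(robot.observe()['contact_force']-f0).round(2),robot.observe()['tcp_pos'].round(1))
    return zc
E
python3 - <<'E'
from h import *
e=np.array([605.5,103.]);d=e-np.array([595.,-81.]);d/=np.linalg.norm(d)
f0=Favg()
zc=lift(e,d,f0=f0)
robot.hold(0.5)
print('held',(Favg(8)-f0).round(2),robot.observe()['t'])
save('scene','c_scene.png'); print(pp('case_green_end1','scene'),pp('case_green','scene')[:1])
E
```

```text
contact z 40 [-0.18  0.56 -0.67]
rise 5.5 [-0.03 -0.56 -0.54] [605.3  94.8  46. ]
rise 11.0 [ 0.78  0.32 -0.23] [605.1  92.7  51.4]
rise 16.5 [-0.36 -0.04 -0.63] [605.   90.6  56.9]
rise 22.0 [-0.37  1.44 -0.11] [604.8  88.5  62.4]
held [ 0.15  0.09 -0.07] 10.525
[(0.97, array([595.5, -81.3,  48.2])), (0.59, array([605. , 105.8,  54.4]))] [(0.71, array([604.9,  11.5,  -2.6]))]
```

View pics/c_scene.png

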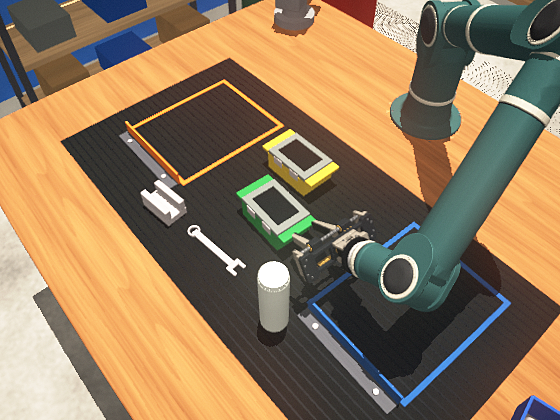

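```bash
python3 - <<'E'
import cv2,numpy as np
a=cv2.imread('pics/b3_scene.png')[170:290,225:385];b=cv2.imread('pics/c_scene.png')[170:290,225:385]
cv2.imwrite('pics/c_z.png',cv2.resize(np.vstack([a,b]),None,fx=2.5,fy=2.5,interpolation=cv2.INTER_CUBIC))
E
```

```text
(no output)
```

View pics/c_z.png

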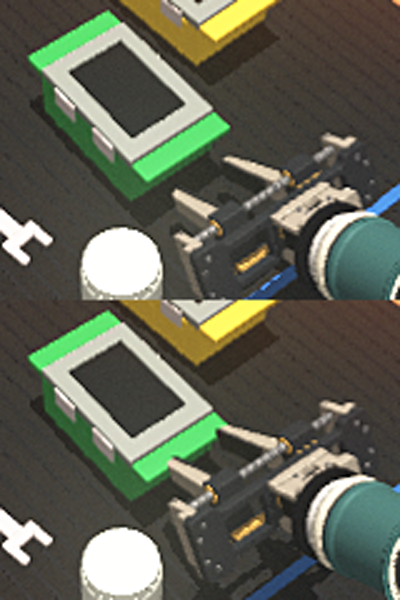

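```bash
cat >> h.py <<'E'
def proj(X,ci):
    R=np.array(ci['R']);t=np.array(ci['t'])
    p,_=cv2.projectPoints(np.asarray(X,float).reshape(-1,1,3),cv2.Rodrigues(R)[0],t,np.array(ci['camera_matrix']),np.array([ci['k1'],0,0,0,0.]))
    return p[:,0]
E
python3 - <<'E'
from h import *
ci=viewer.camera_info('scene')
print('TCP b3',proj([605.3,97.8,24],ci),'now',proj(robot.observe()['tcp_pos'],ci),robot.observe()['tcp_pos'],robot.observe()['grip_width'])
Rm=Rn.from_rotvec(robot.observe()['tcp_rot']).as_matrix(); print(Rm.round(2))
for s in (-32,32): print(proj(np.array([605.3,97.8,24])+Rm[:,1]*s,ci),proj(robot.observe()['tcp_pos']+Rm[:,1]*s,ci))
print('ledge corners',proj([[555,106,52],[655,100,52],[555,106,62],[655,100,62]],ci))
E
```

```text
TCP b3 [[298.19504557 238.37540055]] now [[296.26556004 226.32145468]] [604.67935455  88.6731191   62.00046937] 0.4995813811873206
[[-0.05  1.   -0.03]
 [-0.86 -0.06 -0.5 ]
 [-0.5   0.    0.87]]
[[308.69422388 231.65837205]] [[307.01525668 219.58340602]]
[[287.47162535 245.22939811]] [[285.28029699 233.20223579]]
ledge corners [[316.87205556 222.23026024]
 [282.92996087 243.665195  ]
 [317.13509554 219.66408127]
 [282.96308842 241.16426273]]
```

```bash
python3 - <<'E'
from h import *
e=np.array([605.5,103.]);d=e-np.array([595.,-81.]);d/=np.linalg.norm(d)
P=lambda out,z: [*(e+d*out),z]
robot.servo_line(P(40,50),feed=150)
robot.servo_line(P(40,30),feed=150)
ci=viewer.camera_info('scene')
a=save('scene','d1.png'); o=robot.observe(); Rm=Rn.from_rotvec(o['tcp_rot']).as_matrix(); print([proj(o['tcp_pos']+Rm[:,1]*s,ci).round() for s in (-32,32)])
grip(0.0)
b=save('scene','d2.png'); o=robot.observe();print(proj(o['tcp_pos'],ci),o['grip_width'],o['t'],pp('case_green_end1','scene'))
def mk(im,pts):
    im=cv2.resize(im[170:300,245:385,::-1].copy(),None,fx=4,fy=4,interpolation=cv2.INTER_CUBIC)
    for p in pts: cv2.circle(im,tuple(int(v) for v in ((p-np.array([245,170]))*4)),4,(0,0,255),1)
    return im
v=np.hstack([mk(a,[proj(o['tcp_pos']+Rm[:,1]*s,ci)[0] for s in (-32,32)]),mk(b,[proj(o['tcp_pos'],ci)[0],proj(o['tcp_pos']-19*Rm[:,0],ci)[0]])])
cv2.imwrite('pics/d_z.png',cv2.resize(v,(800,int(800*v.shape[0]/v.shape[1]))))
E
```

```text
[array([[321., 242.]]), array([[299., 256.]])]
[[310.60853184 249.72311403]] 0.002926765258636084 12.3583 [(0.98, array([597. , -80.6,  48.3])), (0.74, array([602. , 106.7,  51.1])), (0.62, array([776. , 209.3,  -1.2]))]
```

View pics/d_z.png

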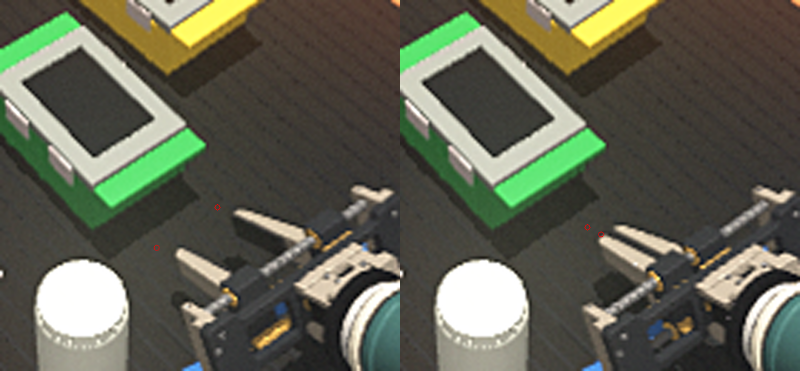

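The visible fingertips end about 20 mm short of the reported TCP: the overlay circle at TCP minus 19 mm lies on the tips. My lift therefore passed outside the ledge, which fits the zero force and the unmoved case. I'll use the true tip length and try again.

```bash
python3 - <<'E'
from h import *
e=np.array([604.5,104.5]);d=e-np.array([595.,-81.]);d/=np.linalg.norm(d)
P=lambda out,z: [*(e+d*out),z]
grip(0.5)
robot.servo_line(P(10,16),feed=150)
robot.servo_line(P(-24,16),feed=100)
f0=Favg(8);print('base',f0.round(2))
print(save('scene','e1.png').shape)
zc=lift(e,d,z0=16,out0=-24,f0=f0,thr=0.9,zmax=40)
robot.hold(0.3)
print('held',(Favg(10)-f0).round(2),robot.observe()['t'])
im=save('scene','e2.png'); print(pp('case_green_end1','scene'))
a=cv2.imread('pics/e1.png')[170:300,225:385];b=cv2.imread('pics/e2.png')[170:300,225:385]
cv2.imwrite('pics/e_z.png',cv2.resize(np.hstack([a,b]),None,fx=2.5,fy=2.5,interpolation=cv2.INTER_CUBIC))
E
```

```text
base [0.11 0.06 0.15]
(420, 560, 3)
contact z 28 [-0.72  0.28 -2.88]
rise 5.5 [-0.4   0.38 -4.13] [603.2  78.6  33.6]
rise 11.0 [ 0.12  0.25 -3.22] [603.2  76.3  39.4]
rise 16.5 [ 0.45 -0.59 -4.82] [603.   74.   44.9]
rise 22.0 [-0.4  -0.52 -3.88] [602.9  71.9  50.4]
held [ 0.03 -0.2  -3.6 ] 17.725
[(0.94, array([604.2,  95.2,  72.1])), (0.61, array([ 4.447e+02, -7.330e+01,  4.000e-01])), (0.6, array([594.7, -91.3,  47.4]))]
```

View pics/e_z.png

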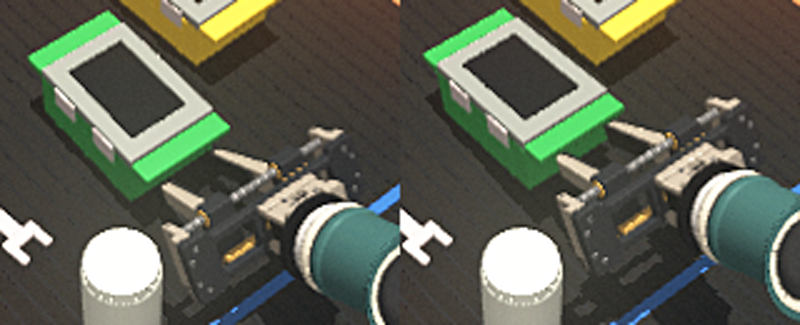

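Green is held tipped about 7° and takes about 3.6 N, so it is full and belongs in orange. I'll let it down and push it there from its +y end.

```bash
python3 - <<'E'
from h import *
e=np.array([604.5,104.5]);d=e-np.array([595.,-81.]);d/=np.linalg.norm(d)
P=lambda out,z: [*(e+d*out),z]
robot.servo_line(P(-26,30),feed=50)
robot.servo_line(P(-24,15),feed=80)
robot.servo_line(P(25,18),feed=150)
r=toolrot([0,0,-1],[1,0,0])
print([kin.ik([603,y,10],r) is not None for y in (150,0,-150,-285)])
robot.movep([603,165,60],r)
robot.servo_line([603,150,10],feed=150)
print(robot.observe()['t'])
save('scene','f1.png'); print(pp('case_green_end1','scene'),pp('case_green','scene')[:1])
E
```

```text
[True, True, True, True]
20.4167
[(0.79, array([606.4, 105.5,  50.7])), (0.61, array([596. , -86. ,  49.9]))] [(0.77, array([606.8,  10.3,  -2. ]))]
```

View pics/f1.png

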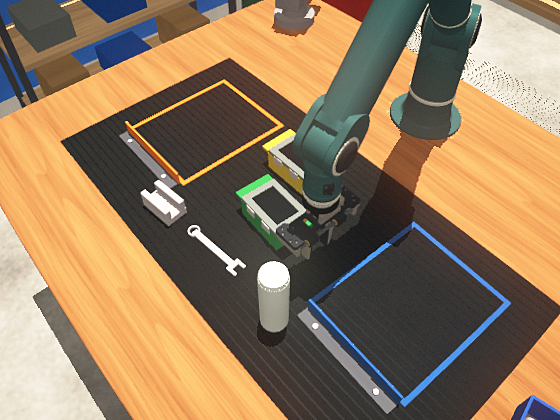

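Green lies flat again and the gripper stands vertical behind its +y end (tips near (300,250)). Now the push toward −y in two stages.

```bash
python3 - <<'E'
from h import *
robot.servo_line([603,-120,10],feed=130)
print('F',F(),robot.observe()['t']); save('scene','g1.png')
for n in ['case_green_end1','case_green','case_yellow']: print(pp(n,'scene')[:2])
robot.servo_line([603,-284,10],feed=110)
print('F',F(),robot.observe()['t']); save('scene','g2.png')
for n in ['case_green_end1','case_green','case_yellow']: print(pp(n,'scene')[:2])
save('side','g2s.png')
for n in ['case_green_end1','case_green','case_yellow','case_yellow_end1']: print(pp(n,'side')[:2])
E
```

```text
F [0.22 3.61 2.32] 22.7917
[(0.87, array([ 607.4, -314.2,   49.8])), (0.6, array([ 607.1, -130.6,   51.6]))]
[(0.62, array([ 613.7, -222.9,   -1. ])), (0.2, array([445.6,  21.8,  48.8]))]
[(0.6, array([444. , -75.8,  -1.1]))]
F [-0.1   2.94  1.62] 24.6333
[(0.85, array([ 604.1, -292.8,   52.7])), (0.61, array([ 604.2, -479.8,   49.6]))]
[(0.78, array([ 608.7, -384.9,   -1.5]))]
[(0.91, array([441.8, -74.7,  -1.3])), (0.42, array([ 603.2, -479.7,   53.4]))]
[(0.91, array([ 605.2, -294.6,   55.1])), (0.57, array([ 605.4, -479.5,   50.9]))]
[(0.84, array([ 608.6, -395.8,   -4.6]))]
[(0.8, array([442.1, -74.9,   1.4]))]
[(0.75, array([ 445.4, -170.5,   51.4]))]
```

View pics/g2.png

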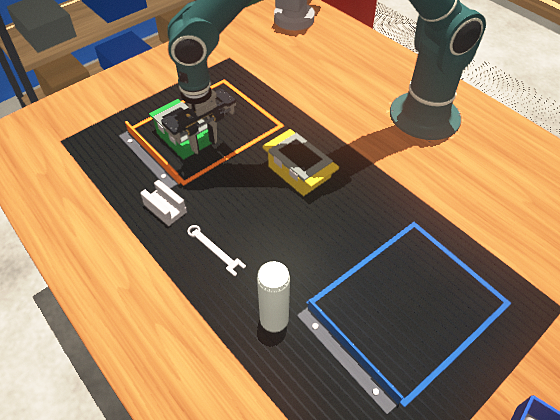

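View pics/g2s.png

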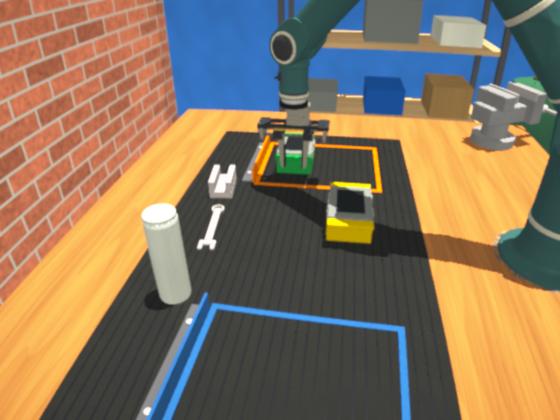

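Green lies in the orange bay with its ends at y ≈ −293 and −480 and x ≈ 604. That is about ±97 mm along the bay's y and +71 mm along its x, inside the ±142 and ±135 limits. Yellow has not moved. Next is yellow's +y end.

```bash
python3 - <<'E'
from h import *
e=np.array([442,19.]);d=e-np.array([446.,-171.5]);d/=np.linalg.norm(d)
P=lambda out,z: [*(e+d*out),z]
r=hookrot(d)
robot.servo_line([603,-260,10],feed=150)
robot.servo_line([603,-250,150],feed=250)
robot.movep([520,60,150],toolrot([0,0,-1],[1,0,0]))
robot.movep(P(80,60),r)
robot.servo_line(P(20,16),feed=150)
robot.servo_line(P(-24,16),feed=100)
print('at',robot.observe()['tcp_pos'].round(1),robot.observe()['t'])
save('scene','i1.png'); print(pp('case_yellow_end1','scene'),pp('case_green','scene')[:1])
E
```

```text
at [442.5  -5.1  16. ] 29.5083
[(0.77, array([441.3,  20.1,  53.1]))] [(0.88, array([ 610.9, -388.5,   -4.8]))]
```

View pics/i1.png

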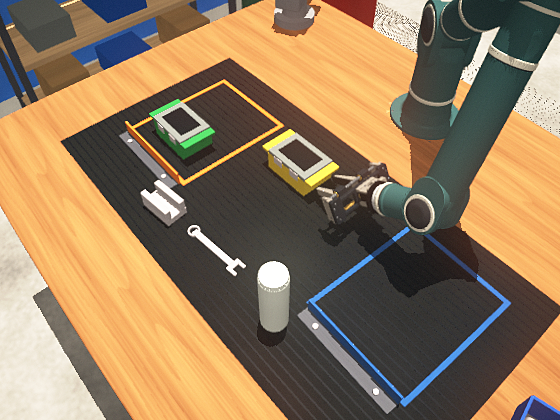

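Green sits inside the orange outline (around (185,125)), and the tips are under yellow's +y ledge (near (325,190)). Lifting now.

```bash
python3 - <<'E'
from h import *
e=np.array([442,19.]);d=e-np.array([446.,-171.5]);d/=np.linalg.norm(d)
f0=Favg(10);print('base',f0.round(2))
P=lambda out,z: [*(e+d*out),z]
robot.servo_line(P(-24,24),feed=60)
zc=26
robot.servo_line(P(-24,zc),feed=60); print(F()-f0)
for h in (6,12,18,24):
    robot.servo_line(P(-24-0.38*h,zc+h),feed=60); print(h,(F()-f0).round(2))
print('held',(Favg(15)-f0).round(2),robot.observe()['t'])
im=save('scene','j2.png'); print(pp('case_yellow_end1','scene'))
cv2.imwrite('pics/j_z.png',cv2.resize(im[100:260,230:410,::-1],None,fx=3,fy=3,interpolation=cv2.INTER_CUBIC))
E
```

```text
base [ 0.2  -0.01  0.17]
[0.40936318 0.21955315 0.06317432]
6 [-0.5   0.73 -4.57]
12 [-1.09  0.81 -4.6 ]
18 [ 0.07  0.09 -2.9 ]
24 [-0.85  0.03 -4.16]
held [-0.33  0.27 -3.61] 32.2667
[(0.91, array([ 449.6, -179.9,   51.4])), (0.7, array([441.8,   9. ,  71.6]))]
```

View pics/j_z.png

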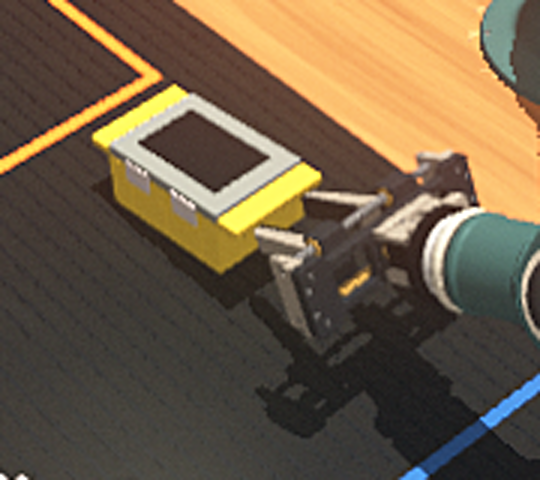

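Yellow's end is up 20 mm, about 7°, and also takes about 3.6 N, so it is full too. I'll let it down and slide it into the near half of the orange bay.

```bash
python3 - <<'E'
from h import *
e=np.array([442,19.]);d=e-np.array([446.,-171.5]);d/=np.linalg.norm(d)
P=lambda out,z: [*(e+d*out),z]
robot.hold(0.3)
robot.servo_line(P(-26,30),feed=50)
robot.servo_line(P(-24,15),feed=80)
robot.servo_line(P(25,18),feed=150)
r=toolrot([0,0,-1],[1,0,0])
print([kin.ik([444,y,10],r) is not None for y in (70,0,-150,-285)])
robot.movep([444,85,60],r)
robot.servo_line([444,65,10],feed=150)
robot.servo_line([446,-130,10],feed=130)
save('scene','k1.png'); print(robot.observe()['t'],F())
for n in ['case_yellow_end1','case_yellow','case_green']: print(pp(n,'scene')[:2])
robot.servo_line([447,-284,10],feed=110)
save('scene','k2.png'); print(robot.observe()['t'],F())
for n in ['case_yellow_end1','case_yellow','case_green']: print(pp(n,'scene')[:2])
E
```

```text
[True, True, True, True]
37.1917 [-0.13  3.84  3.21]
[(0.8, array([ 448.8, -329.7,   51.7])), (0.58, array([ 444.7, -143.4,   50. ]))]
[(0.94, array([ 444.7, -230.4,   -1.6])), (0.5, array([ 7.675e+02, -2.040e+01, -4.000e-01]))]
[(0.73, array([ 613. , -387.1,   -2.5]))]
38.9417 [-0.17  3.76  3.82]
[(0.64, array([ 451.2, -483.3,   54. ])), (0.62, array([ 445.4, -293.2,   50.8]))]
[(0.96, array([ 446.5, -386.1,   -0.5]))]
[(0.75, array([ 611.2, -385.8,   -4.9])), (0.43, array([ 604.5, -482. ,   49.3]))]
```

View pics/k2.png

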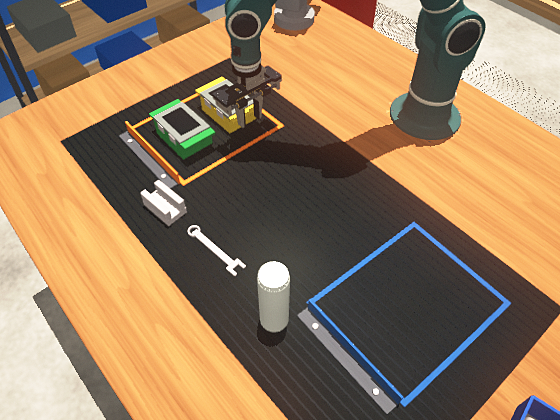

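Both cases are inside the orange outline. I'll retreat and make the final check.

```bash
python3 - <<'E'
from h import *
robot.servo_line([447,-250,10],feed=150)
robot.servo_line([447,-150,180],feed=250)
robot.movep([447,60,200],toolrot([0,0,-1],[1,0,0]))
ci=viewer.camera_info('scene')
im=save('scene','l.png')
from itertools import product
c=np.array([531,-383])
for n in ['case_yellow_end1','case_yellow','case_green_end1','case_green','spray_can','vee_block','wrench']:
  a=pp(n,'scene')[:2]; print(n,a)
# outline bounds check from picture colour
hsv=cv2.cvtColor(im,cv2.COLOR_RGB2HSV); m=cv2.inRange(hsv,(8,180,120),(22,255,255))
v,u=np.nonzero(m); w=px2w(np.c_[u,v],ci)[:,:2]; w=w[(w[:,0]>330)&(w[:,0]<720)&(w[:,1]<-200)&(w[:,1]>-560)]
near=w[w[:,0]<385]; left=w[w[:,1]>-265]; right=w[(w[:,1]<-500)&(w[:,0]<600)]
print(len(near),np.median(near,0),np.median(left,0),np.median(right,0))
print(robot.observe()['t'],F())
save('side','l_side.png')
cv2.imwrite('pics/l_z.png',cv2.resize(im[60:210,100:310,::-1],None,fx=3.5,fy=3.5,interpolation=cv2.INTER_CUBIC))
E
```

```text
case_yellow_end1 [(0.76, array([ 448.7, -482.2,   53.4])), (0.72, array([ 442.5, -292.6,   53.3]))]
case_yellow [(0.72, array([ 445.2, -386.6,   -2.2]))]
case_green_end1 [(0.78, array([ 609.3, -292.3,   49.2])), (0.55, array([ 605.6, -481.2,   49.4]))]
case_green [(0.91, array([ 608.7, -387.3,   -1. ]))]
spray_can [(0.85, array([770.2, 210.7,  -1. ])), (0.32, array([ 793.1, -200. ,   -2.8]))]
vee_block [(0.58, array([ 791.7, -202.6,   -3.2]))]
wrench [(0.58, array([766.5, -22.1,  -1.3]))]
88 [ 366.63048621 -296.40474114] [ 538.51993235 -242.2058705 ] [ 475.61141927 -524.09513807]
41.6583 [-0.3   1.05  0.44]
```

View pics/l_z.png

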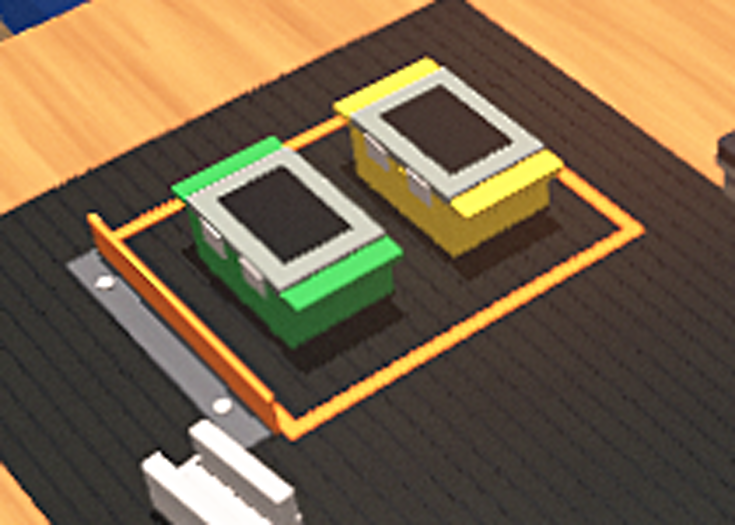

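View pics/l_side.png

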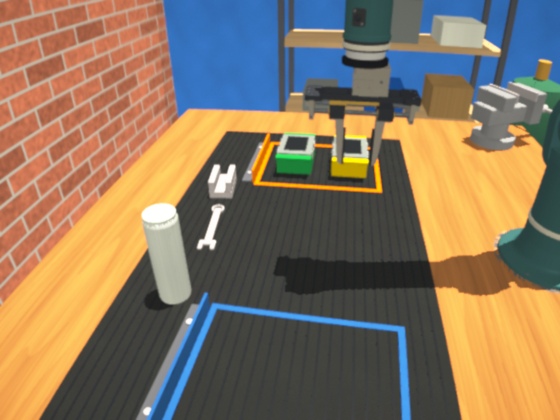

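Both cases lie flat inside the orange outline. The line middles at y −242 and −524 put the bay centre at y −383, so the case ends are about ±95 to 99 mm from it. The bystanders are where they were and the arm is clear.

```bash
python3 -c "
from h import *
robot.job_done(); print(robot.observe()['t'])"
```

```text
the job is handed in; nothing more can be done
the job is handed in; nothing more can be done
```

I handed the job in at about 42 s of the 72 s, with both cases flat inside the orange bay. Both are full: each took about 3.6 N to hold one end up by about 7°. I tested and put away green (far half of the bay) before testing yellow (near half).

**Last checks:**
- **Case positions:** the ledge edges are about 95–99 mm from the bay centre along y (limit 142). Along x, green is at about +73 mm and yellow about −87 mm (limit 135).
- **Bystanders:** the can, vee block and wrench still measure where they started, within the networks' error of a few mm.
- **Arm:** it was clear of everything when I handed in.

**What failed or disagreed:**
- **First hook on green missed:** the visible fingertips end about 20 mm short of the reported TCP, so the first lift passed outside the ledge without touching the case. I corrected for that and the second try worked.
- **Green's centre by network:** it read up to 11 mm off the midpoint of its measured ends (the last reading was within about 1 mm). I relied on the ends.
- **Force reading:** single readings were noisy by about 1 N, so I judged the weights from averages.

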